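Fold open the spice cupboard's bifold door

TASK

Two small cupboards stand side by side: one is closed by a single door, the other by a bifold door of two narrow panels under a metal track. Take the bifold door by its bar handle and pull, so that both panels fold together along the track, until the door is folded all the way open, then let go. Leave the single door shut and the lentil jar standing where it is.

Things in the scene. Friction and masses are not known exactly. Their poses are not given: they have to be found in the camera images.
- bifold_door (a joint): Opening angle (rad) of the bifold door's jamb panel: the left half seen from the robot, hinged at the cupboard's left side; the right half follows by itself, its far edge running in the track. Each is 118 mm wide, 12 mm thick. 0 = shut and flat; starts a little ajar, the fold standing out to the robot; grows to the stop at 1.40 (fully folded). Needs 2 to 4 N at the handle; stays where left.
- bifold_handle (a point): Upright steel bar handle, 12 mm thick, 62 mm long, on the jamb panel 20 mm from the middle fold, stems joining it to the panel 40 mm behind. Origin on the bar's axis 22 mm below its top, 210 mm above the worktop: grip here from above, fingers left and right of the bar. Axes turn with the panel: x from the bar straight into the panel, y along the panel to its hinge, z up.
- bifold_hinge (a point): Foot of the jamb panel's upright hinge axis, at x = +46, y = +98 mm in the handle's axes; opening turns panel and handle clockwise about it, seen from above. Its wooden cupboard, front roughly to the robot, is 260 mm wide, 180 deep, 240 high, has an aluminium track along the roof's front edge, and a cup standing at the back of the roof.
- plain_door (a joint): Opening angle (rad) of the single 236 mm wide door of the other cupboard: same size and wood, but no track; a mortar stands at the back of its roof. Its like bar handle is near the left edge of its front, seen from the robot; it hinges on the right. The two cupboards stand side by side in either order. 0 = shut, as it starts; leave it shut.
- jar: Closed glass lentil jar with a cork lid, 62 mm in diameter and 120 mm high, standing loose on the worktop midway in front of the gap between the cupboards, clear of the doors' swing. Origin at the centre of its underside, z up. To be left standing where it is.
Mind the look-alikes: they are no part of the job. There is more than one size of the jar; the one meant has the size given above.

How it is judged:
By the outcome, as a careful person would: the job done as asked, in the order asked, and still so for the second after the job is handed in, with the robot touching nothing.
It also fails if it takes over 37 s, if anything falls off the work surface, if the arm or the gripper's body presses on something with over 40 N, if the wrist force passes 120 N, or if a joint passes its speed limit or range.

ROBOT

A 7-joint arm with a two-finger parallel gripper is mounted at the origin on the work surface. World frame = base frame: x ahead of the robot, y to its left, z up, the work surface at z = 0. Lengths are in m, angles in rad, forces in N, time in s.
With the tool pointing down it reaches from about 0.4 to 0.85 m from the base axis. Payload 10.4 kg.
Tool frame: the origin (TCP) lies between the finger pads; the fingertips stand 8 mm ahead of it and the grasp point (between the pads) lies 11 mm behind it; z points along the fingers, x is the direction in which the jaws open and shut, and the axes are right-handed (so a half turn about z gives the same grasp; the last joint's range is limited). The gripper opens to 87 mm and grips with 3 to 60 N. Pads are 19 mm wide; open, the fingers measure 117 mm over their backs; the gripper's body (75 mm by 190 mm) begins 51 mm behind the grasp point.
Start: joints at [-1.283, 0.332, -0.065, 1.46, 0.022, 1.35, -0.088], TCP at [0.191, 0.595, 0.231] pointing down, gripper open.
Joint ranges: [-2.6, 2.6], [-0.5, 2.12], [-1.47, 1.34], [0.16, 2.42], [-1.27, 4.41], [0.06, 2.06], [-2.6, 2.6]. Speed limits (rad/s): [2.22, 2.22, 2.79, 2.79, 3.14, 3.14, 3.14].

INTERFACE

Orientations are given as a unit quaternion [x, y, z, w].
In Python, from bench import r, viewer gives the robot as it stands.
- The arm moves only by the tool apply_moves, never from a script. Its argument "increments" is a list of rows, each an object with "grip": the closure in counts, from 0 (fully open) to 255 (shut); "xyz": the shift along the tool's x, y, z in mm, a list of three; "rotation": the turn, a rotation vector about the tool's x, y, z in degrees, a list of three. A call has 1 to 5 rows; each row is the pose to reach, as a shift and turn from the pose measured when the call began, along the tool's axes at that moment; what a row does not reach only later rows make up. A row lasts 1/8 s, in which the tool goes at most 62.5 mm and 10.7 degrees, less where a joint would pass 70% of its speed; a pose out of reach is approached as far as the arm can. A call with a gripper value outside its range is refused whole. The fingers move at their own pace and stop on an object; "squeeze" is the grip in N (left out, the last holds). Time passes only in rows, so rows that repeat a pose let the fingers close. It gives the time, the measured TCP pose, the force and the opening at its end, in the units of the state.
- r.read_state(): the state, without advancing time (a new reading comes with each control period).
- viewer.camera(name): name is "scene" or "side" or "wrist"; returns a dict with "img" (420x560x3 uint8, blue, green, red), "range_z" (420x560 float32, m along the optical axis (not along the pixel's ray), 0 where there is no reading), "vertical_fov" (degrees; the focal length in pixels is half the picture's height over the tangent of half this angle, whatever the lens; pixels are square), "cx", "cy" (the principal point, pixels), "D" ([k1, k2, p1, p2, k3] as OpenCV has them; the pictures are not rectified), "rvec" (rotation vector, rad) and "tvec" (3), from world to camera coordinates, as OpenCV has them. Camera axes: x right, y down, z forward; pixel columns grow to the right and rows downward; lengths in m; the calibration is good to about 2 mm. A picture is of the moment at which its call begins.
- r.close_job(): hands the job in, once; it reports no verdict.
The state is a dict: "time": time; "joint_positions": joint angles; "joint_vel": joint speeds; "joint_torque": joint torques, N m; "ee_pos": TCP position; "eef_rot": TCP orientation; "ft_force": force on the tool from outside, world axes, zero at the start; "torque": the same for the moment, N m; "width": finger opening in m.
Only numpy, scipy, OpenCV 4.12 (cv2) and the standard library are available. Lean on these libraries where they do the work, as an engineer would, in place of code of your own. Each camera call takes 0.05 s, during which the arm holds its last target.

## Working session

There is one attempt and no reset: what is moved stays moved. The work goes in short steps, Python scripts to look and compute and a tool call to move; the robot and the scene stay as the last step left them, time stands still between calls to the robot, and variables do not carry over. Pictures are saved under pics/ and viewed, and the job is handed in when it is done.

Besides the shell and the picture viewer there is one more tool, called by a JSON object that holds its "method" and its "body". apply_moves: Moves the arm, as the interface text tells. Its arguments: {"type":"object","properties":{"increments":{"type":"array","items":{"type":"object","properties":{"grip":{"type":"number"},"xyz":{"type":"array","items":{"type":"number"}},"rotation":{"type":"array","items":{"type":"number"}}}}},"squeeze":{"type":"number"}},"required":["increments"]}

```bash
mkdir -p pics; ls; cat > h.py <<'E'
import numpy as np,cv2,pickle
from scipy.spatial.transform import Rotation as R
def cam(v,n):
    c=v.camera(n); pickle.dump(c,open(f'{n}.pkl','wb')); return c
def K(c):
    f=c['img'].shape[0]/2/np.tan(np.radians(c['vertical_fov'])/2)
    return np.array([[f,0,c['cx']],[0,f,c['cy']],[0,0,1.]])
def cloud(c):
    h,w=c['range_z'].shape
    u,v=np.meshgrid(np.arange(w),np.arange(h))
    p=np.stack([u,v],-1).reshape(-1,1,2).astype(np.float64)
    n=cv2.undistortPoints(p,K(c),np.array(c['D'],float)).reshape(h,w,2)
    z=c['range_z'].astype(float)
    P=np.dstack([n*z[...,None],z])
    Rm=cv2.Rodrigues(np.array(c['rvec'],float))[0]
    W=(P-np.array(c['tvec'],float).reshape(3))@Rm
    W[z==0]=np.nan
    return W
def proj(c,X):
    return cv2.projectPoints(np.array(X,float).reshape(-1,1,3),np.array(c['rvec'],float),np.array(c['tvec'],float),K(c),np.array(c['D'],float))[0].reshape(-1,2)
E
python3 - <<'E'
from bench import r,viewer
from h import *
for n in ['scene','side','wrist']:
    c=cam(viewer,n); cv2.imwrite(f'pics/{n}0.png',c['img']); print(n,c['vertical_fov'],c['D'],c['range_z'].min(),c['range_z'].max())
print(r.read_state())
E
```

```text
pics
scene 51.49506697496136 [-0.060783  0.        0.        0.        0.      ] 0.0 2.2297215
side 45.726895012269885 [-0.16206431  0.          0.          0.          0.        ] 0.0 2.7744446
wrist 67.72644396466569 [-0.00649065  0.          0.          0.          0.        ] 0.0 0.47517326
{'time': 0.15, 'joint_positions': array([-1.28258511,  0.33270623, -0.06468258,  1.46072476,  0.0215846 ,
        1.34989065, -0.08850778]), 'joint_vel': array([ 0.0023416 , -0.00176425,  0.00082942, -0.0023709 , -0.00038519,
       -0.00127359,  0.00049917]), 'joint_torque': array([ 1.19144061e-03, -6.23626757e+01,  2.48990650e-02, -3.90153408e+01,
       -6.14304026e-02,  3.71849129e-02,  9.83668997e-05]), 'ee_pos': array([0.19106559, 0.59479368, 0.22996072]), 'eef_rot': array([ 8.08035091e-01,  5.89134131e-01, -4.07647966e-04,  3.18457907e-04]), 'ft_force': array([-0.9464484 ,  0.74361913,  0.61891944]), 'torque': array([-0.05280771,  0.03984455, -0.00994153]), 'width': 0.08727186513901343}
```

View pics/scene0.png

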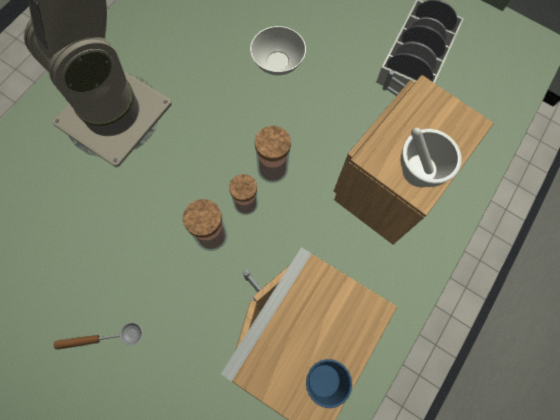

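View pics/side0.png

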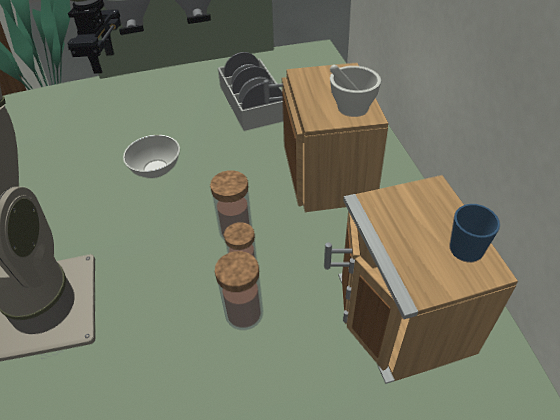

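View pics/wrist0.png

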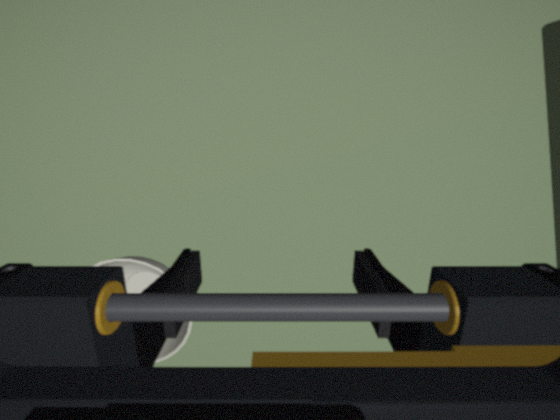

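The scene shows the track cupboard (pixels about 240–395, 250–420, with the cup). Its bar handle is at about (247,274), and in the side view at (328,256). The plain cupboard with the mortar is at (415,160), and there are three jars at (272,145), (243,188) and (203,218). Next I'll measure these.

```bash
python3 - <<'E'
from h import *
for n in ['scene','side']:
    c=pickle.load(open(n+'.pkl','rb')); W=cloud(c)
    print(n,'cam',-cv2.Rodrigues(c['rvec'])[0].T@np.array(c['tvec']).reshape(3))
    pts={'scene':[(247,274),(246,272),(250,277),(256,284),(305,253),(228,376),(306,262),(390,310),(272,145),(243,188),(203,218),(420,80),(350,150),(485,125),(430,160),(330,385)],
         'side':[(328,248),(328,256),(328,264),(350,258),(350,205),(405,308),(348,240),(346,300),(355,330),(390,350),(230,183),(238,233),(237,268)]}[n]
    for p in pts: print(p,W[p[1],p[0]].round(3))
    cr=c['img'][220:400,200:400] if n=='scene' else c['img'][180:390,290:450]
    cv2.imwrite(f'pics/{n}_crop.png',cv2.resize(cr,None,fx=3.3 if n=='scene' else 2.8,fy=3.3 if n=='scene' else 2.8))
    # points at bar
    m=(W[...,2]>.16)&(W[...,2]<.25)
    if n=='scene': 
        v,u=np.where(m); s=(u>238)&(u<275)&(v>262)&(v<300)
    else:
        v,u=np.where(m); s=(u>318)&(u<340)&(v>238)&(v<275)
    P=W[v[s],u[s]]; print(len(P),P.min(0),P.max(0),np.median(P,0))
E
```

```text
scene cam [ 0.68756508 -0.25796458  1.01811802]
(247, 274) [ 0.579 -0.174  0.232]
(246, 272) [ 0.575 -0.172  0.231]
(250, 277) [ 0.585 -0.174  0.221]
(256, 284) [ 0.602 -0.179  0.219]
(305, 253) [ 0.646 -0.085  0.239]
(228, 376) [ 0.652 -0.335  0.24 ]
(306, 262) [ 0.656 -0.098  0.241]
(390, 310) [ 0.826 -0.088  0.239]
(272, 145) [0.452 0.097 0.155]
(243, 188) [ 0.448 -0.011  0.119]
(203, 218) [ 0.426 -0.121  0.154]
(420, 80) [0.649 0.362 0.243]
(350, 150) [0.607 0.147 0.225]
(485, 125) [0.811 0.346 0.239]
(430, 160) [0.747 0.178 0.293]
(330, 385) [ 0.802 -0.252  0.244]
440 [ 0.57004759 -0.20699061  0.16062182] [ 0.64505108 -0.15236713  0.24288317] [ 0.61807234 -0.17933741  0.22405649]
side cam [ 0.38948466 -0.67483743  0.86618674]
(328, 248) [ 0.571 -0.182  0.23 ]
(328, 256) [ 0.572 -0.181  0.208]
(328, 264) [ 0.573 -0.181  0.186]
(350, 258) [ 0.611 -0.185  0.193]
(350, 205) [ 0.636 -0.106  0.239]
(405, 308) [ 0.644 -0.33   0.24 ]
(348, 240) [ 0.621 -0.147  0.195]
(346, 300) [ 0.612 -0.186  0.066]
(355, 330) [ 0.615 -0.238  0.039]
(390, 350) [ 0.648 -0.316  0.082]
(230, 183) [0.448 0.1   0.155]
(238, 233) [ 0.441 -0.012  0.12 ]
(237, 268) [ 0.422 -0.123  0.154]
268 [ 0.56688187 -0.18464132  0.16859199] [ 0.59466932 -0.1694341   0.23243942] [ 0.57437298 -0.1796795   0.20576652]
```

View pics/scene_crop.png

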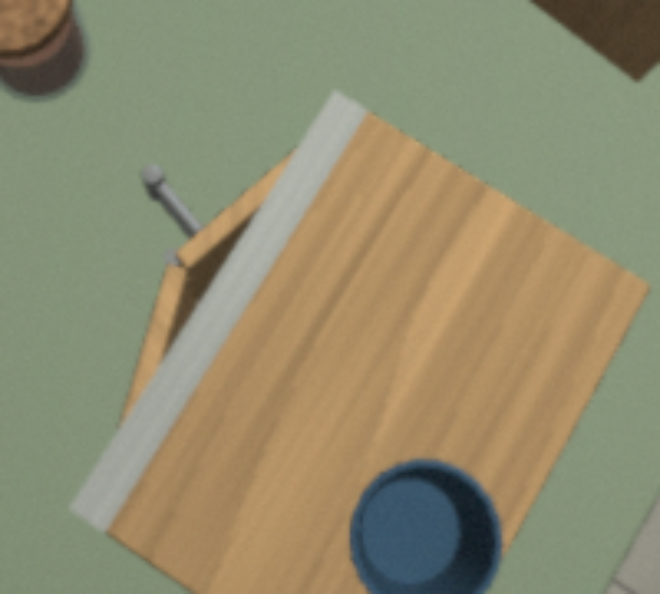

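View pics/side_crop.png

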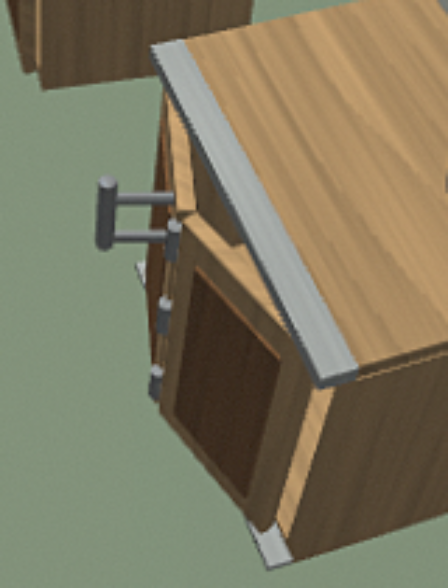

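The grip choices are the bar on the track cupboard, at scene (247,274) / side (328,256), and the like handle on the mortar cupboard, hidden behind its front in the views. The crops confirm that the first one sits on the ajar, jamb-side folding panel under the metal track. Its top is at z≈0.232, which matches the 210+22 mm given. Next I'll fit the panel axes and the hinge.

```bash
python3 - <<'E'
from h import *
from scipy.optimize import least_squares
c=pickle.load(open('scene.pkl','rb')); W=cloud(c); I=c['img'].astype(int)
m=(W[...,2]>.228)&(W[...,2]<.255)&(W[...,1]<-.04)&(W[...,0]>.6)
P=W[m]; g=m&(I.max(-1)-I.min(-1)<25)
(cx,cy),(w,h),a=cv2.minAreaRect(P[:,:2].astype(np.float32)); print('roof',cx,cy,w,h,a)
G=W[g]; G=G[G[:,0]<.72]; r=cv2.minAreaRect(G[:,:2].astype(np.float32)); print('track',r,len(G)); print(cv2.boxPoints(r))
d=np.linalg.svd(G[:,:2]-G[:,:2].mean(0))[2][0] if len(G)<3000 else 0; print('trackdir',np.degrees(np.arctan2(d[1],d[0])))
for n in ['scene','side']:
    c=pickle.load(open(n+'.pkl','rb')); W=cloud(c); I=c['img'].astype(int)
    z=W[...,2]
    # everything in front of track, top of panel heights
    m=(z>.165)&(z<.24)&(W[...,0]>.55)&(W[...,0]<.66)&(W[...,1]<-.08)&(W[...,1]>-.34)
    P=W[m]; b=P[P[:,0]<.582]
    print(n,'bar',len(b),b.mean(0),b.min(0),b.max(0))
    def f(p): return np.hypot(b[:,0]-p[0],b[:,1]-p[1])-.006
    cam=-cv2.Rodrigues(c['rvec'])[0].T@np.array(c['tvec']).reshape(3)
    s=least_squares(f,b[:,:2].mean(0)+.004*np.array([.1,.1]),loss='soft_l1',f_scale=.002); print(s.x,s.cost)
    st=P[(P[:,0]>.585)&(P[:,0]<.603)&(P[:,1]>-.2)]
    print('stem',len(st),st.mean(0))
    hi,_=np.histogram(P[P[:,0]>.605][:,2],np.arange(.165,.245,.005)); print(hi)
E
```

```text
roof 0.725732684135437 -0.20707952976226807 0.22147397696971893 0.2611008286476135 1.3195217847824097
track ((0.6730942130088806, -0.20814456045627594), (0.07389474660158157, 0.26090115308761597), 1.4260485172271729) 1840
[[ 0.6329118  -0.07865388]
 [ 0.6394048  -0.33947423]
 [ 0.7132766  -0.33763525]
 [ 0.70678365 -0.07681489]]
trackdir -88.4646170121691
scene bar 56 [ 0.57656312 -0.17488562  0.22040422] [ 0.57004759 -0.17910862  0.17289582] [ 0.58112716 -0.1685004   0.23463688]
[ 0.57517665 -0.17306256] 7.393441395828109e-05
stem 55 [ 0.59383652 -0.17914596  0.21026602]
[   8    8   11    7   12    8   11   16   14   21   39  215  331    1
 1186]
side bar 203 [ 0.57268128 -0.1786468   0.20496261] [ 0.56688187 -0.18337684  0.16859199] [ 0.58197525 -0.1694341   0.23243942]
[ 0.57370297 -0.17498277] 0.0001516217012220066
stem 109 [ 0.59403035 -0.18266302  0.19805945]
[ 114  118  112  121  117  130  153  184  127  134  133  356  371  161
 1605]
```

```bash
python3 - <<'E'
from h import *
for n in ['scene','side']:
    c=pickle.load(open(n+'.pkl','rb')); W=cloud(c); z=W[...,2]
    m=(z>.219)&(z<.229)&(W[...,0]>.603)&(W[...,0]<.64)&(W[...,1]<-.1)&(W[...,1]>-.185)
    P=W[m][:,:2]; vx,vy,x0,y0=cv2.fitLine(P.astype(np.float32),cv2.DIST_HUBER,0,.01,.01).ravel()
    print(n,len(P),'panel dir',np.degrees(np.arctan2(vy,vx)),x0,y0)
    v,u=np.where(m); print(u.min(),u.max(),v.min(),v.max())
H=np.array([.5745,-.1745])
for d in [64,67,70,73]:
    a=np.radians(d); y=np.array([np.cos(a),np.sin(a)]); x=np.array([y[1],-y[0]])
    print(d,'hinge',H+.046*x+.098*y,'fold',H+.046*x-.02*y)
E
```

```text
scene 198 panel dir 78.64297 0.6262672 -0.15506972
256 289 265 294
side 215 panel dir 78.633354 0.6259816 -0.15395536
348 364 211 249
64 hinge [ 0.6588049  -0.10658326] fold [ 0.6070771  -0.21264095]
67 hinge [ 0.65513487 -0.10226416] fold [ 0.6090286  -0.21088373]
70 hinge [ 0.65124383 -0.09814305] fold [ 0.61088546 -0.20902678]
73 hinge [ 0.64714245 -0.09423123] fold [ 0.61264258 -0.20707519]
```

```bash
python3 - <<'E'
from h import *
def ray(c,p,z):
    n=cv2.undistortPoints(np.array([[p]],float),K(c),np.array(c['D'],float)).ravel()
    Rm=cv2.Rodrigues(np.array(c['rvec'],float))[0]; t=np.array(c['tvec'],float).reshape(3)
    o=-Rm.T@t; d=Rm.T@np.array([n[0],n[1],1]); return o+d*(z-o[2])/d[2]
c=pickle.load(open('scene.pkl','rb'))
o=np.array([200,220])
# crop pixel -> full
g=lambda p:(np.array(p)+.5)/3.3-.5+o
for nm,ps in {'outer':[(178,260),(290,157)],'inner':[(190,268),(258,207)],'p2 outer':[(165,270),(123,417)],'bar':[(152,173)],'barstem':[(163,190),(198,232)],'track':[(335,90),(72,508)]}.items():
    z={'bar':.232,'barstem':.222,'track':.24}.get(nm,.225)
    X=[ray(c,g(p),z) for p in ps]; 
    print(nm,[x.round(4)[:2] for x in X], np.degrees(np.arctan2(*(X[-1]-X[0])[[1,0]])))
E
```

```text
outer [array([ 0.6133, -0.203 ]), array([ 0.6329, -0.1217])] 76.45699743766775
inner [array([ 0.6212, -0.203 ]), array([ 0.6335, -0.1548])] 75.64589851786371
p2 outer [array([ 0.6105, -0.2114]), array([ 0.6358, -0.2869])] -71.47270446805044
bar [array([ 0.5753, -0.1726])] 0.0
barstem [array([ 0.5843, -0.1759]), array([ 0.6135, -0.1842])] -15.863470620204899
track [array([ 0.6341, -0.0792]), array([ 0.641 , -0.3376])] -88.47839547495592
```

{"method": "apply_moves", "body": {"increments": [{"grip": 0, "xyz": [-20, 20, -50], "rotation": [0, 0, 0]}, {"grip": 0, "xyz": [-60, 59, -60], "rotation": [0, 0, 0]}, {"grip": 0, "xyz": [-100, 98, -60], "rotation": [0, 0, 0]}, {"grip": 0, "xyz": [-140, 137, -60], "rotation": [0, 0, 0]}, {"grip": 0, "xyz": [-180, 176, -60], "rotation": [0, 0, 0]}], "squeeze": 20}}

```text
time: 0.78
ee_pos: [0.3042, 0.3678, 0.29]
eef_rot: [0.808, 0.589, -0.0, 0.0]
ft_force: [0.9, 0.0, 0.1]
width: 0.0871
```

{"method": "apply_moves", "body": {"increments": [{"grip": 0, "xyz": [-40, 39, 0], "rotation": [0, 0, 0]}, {"grip": 0, "xyz": [-80, 78, 0], "rotation": [0, 0, 0]}, {"grip": 0, "xyz": [-120, 117, 0], "rotation": [0, 0, 0]}, {"grip": 0, "xyz": [-160, 156, 0], "rotation": [0, 0, 0]}, {"grip": 0, "xyz": [-200, 195, 0], "rotation": [0, 0, 0]}]}}

```text
time: 1.4
ee_pos: [0.4291, 0.1159, 0.2902]
eef_rot: [0.808, 0.589, -0.0, 0.0]
ft_force: [0.4, 0.5, -0.4]
width: 0.0869
```

{"method": "apply_moves", "body": {"increments": [{"grip": 0, "xyz": [-40, 39, 0], "rotation": [0, 0, 0]}, {"grip": 0, "xyz": [-80, 78, 0], "rotation": [0, 0, 0]}, {"grip": 0, "xyz": [-120, 117, 0], "rotation": [0, 0, 0]}, {"grip": 0, "xyz": [-160, 156, 0], "rotation": [0, 0, 0]}, {"grip": 0, "xyz": [-190, 185, 0], "rotation": [0, 0, 0]}]}}

```text
time: 2.02
ee_pos: [0.5475, -0.1238, 0.2904]
eef_rot: [0.808, 0.589, -0.0, 0.0]
ft_force: [0.5, 0.5, 0.0]
width: 0.087
```

{"method": "apply_moves", "body": {"increments": [{"grip": 0, "xyz": [-25, 25, 0], "rotation": [0, 0, -2.8]}, {"grip": 0, "xyz": [-39, 41, 5], "rotation": [0, 0, -2.8]}, {"grip": 0, "xyz": [-39, 41, 10], "rotation": [0, 0, -2.8]}]}}

```text
time: 2.4
ee_pos: [0.5744, -0.175, 0.2796]
eef_rot: [0.795, 0.607, -0.001, 0.001]
ft_force: [-0.3, -0.4, 0.6]
width: 0.087
```

```bash
python3 - <<'E'
from bench import r,viewer
from h import *
s=r.read_state(); print(s['ee_pos'],s['eef_rot'],s['joint_positions'])
c=cam(viewer,'wrist'); cv2.imwrite('pics/wrist1.png',c['img'])
c2=cam(viewer,'side'); cv2.imwrite('pics/side1.png',c2['img'])
W=cloud(c); z=W[...,2]
m=(z>.16)&(z<.236)&(np.hypot(W[...,0]-.575,W[...,1]+.1735)<.02)
P=W[m]; t=P[P[:,2]>.227]; print(len(P),len(t),P.mean(0),t.mean(0) if len(t) else 0, t.min(0),t.max(0))
E
```

```text
[ 0.57443593 -0.17504485  0.27962845] [ 7.94511311e-01  6.07247995e-01 -1.16117120e-03  5.49576839e-04] [-0.37709546  0.30391326  0.75463843  1.48748688 -0.20589855  1.43273621
  1.68816064]
694 229 [ 0.57382869 -0.17330769  0.21524319] [ 0.57179337 -0.17270905  0.23128318] [ 0.56642411 -0.17865169  0.22718043] [ 0.57806213 -0.16730146  0.23374114]
```

View pics/wrist1.png

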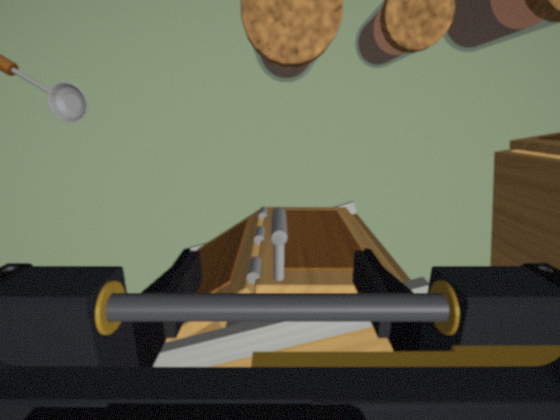

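View pics/side1.png

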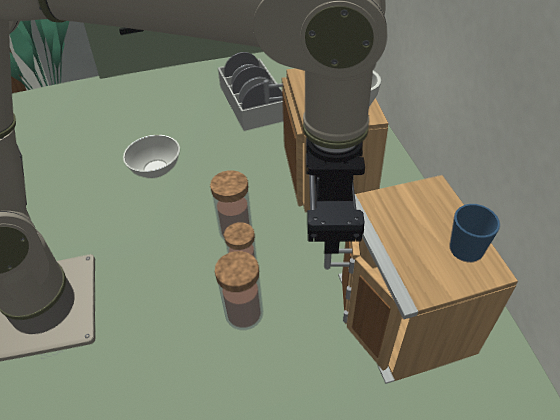

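{"method": "apply_moves", "body": {"increments": [{"grip": 0, "xyz": [1, -1, 25], "rotation": [0, 0, 0]}, {"grip": 0, "xyz": [1, -1, 50], "rotation": [0, 0, 0]}, {"grip": 0, "xyz": [1, -1, 70], "rotation": [0, 0, 0]}, {"grip": 0, "xyz": [1, -1, 80], "rotation": [0, 0, 0]}, {"grip": 0, "xyz": [1, -1, 80], "rotation": [0, 0, 0]}]}}

```text
time: 3.12
ee_pos: [0.5731, -0.1709, 0.1995]
eef_rot: [0.793, 0.609, -0.001, -0.001]
ft_force: [0.6, -0.7, 0.2]
width: 0.0867
```

{"method": "apply_moves", "body": {"increments": [{"grip": 130, "xyz": [-2, 0, 0], "rotation": [0, 0, 0]}, {"grip": 190, "xyz": [-2, 0, 0], "rotation": [0, 0, 0]}, {"grip": 255, "xyz": [-2, 0, 0], "rotation": [0, 0, 0]}, {"grip": 255, "xyz": [-2, 0, 0], "rotation": [0, 0, 0]}, {"grip": 255, "xyz": [-2, 0, 0], "rotation": [0, 0, 0]}], "squeeze": 20}}

```text
time: 3.75
ee_pos: [0.5726, -0.1728, 0.1995]
eef_rot: [0.793, 0.609, -0.001, -0.001]
ft_force: [-0.3, -0.2, -0.3]
width: 0.045
```

{"method": "apply_moves", "body": {"increments": [{"grip": 255, "xyz": [0, 0, 0], "rotation": [0, 0, 0]}, {"grip": 255, "xyz": [0, 0, 0], "rotation": [0, 0, 0]}]}}

```text
time: 4.0
ee_pos: [0.5726, -0.1728, 0.1995]
eef_rot: [0.793, 0.609, -0.001, -0.001]
ft_force: [0.7, 0.3, -0.8]
width: 0.025
```

```bash
python3 - <<'E'
from bench import r,viewer
from h import *
s=r.read_state(); print(s)
c=cam(viewer,'wrist'); cv2.imwrite('pics/wrist2.png',c['img'])
E
```

```text
{'time': 4.0, 'joint_positions': array([-0.36818046,  0.34710578,  0.73412402,  1.61065412, -0.23934923,
        1.27853642,  1.71481142]), 'joint_vel': array([ 7.73753944e-04,  1.18005848e-03, -1.01625036e-04, -2.07792246e-05,
       -4.99553791e-04, -2.69477172e-04, -1.48916542e-03]), 'joint_torque': array([ 1.51696797e-03, -4.97636604e+01,  9.79828030e+00, -3.71226346e+01,
        6.71717897e-02,  8.30359175e-02, -4.52740178e-04]), 'ee_pos': array([ 0.57262454, -0.17282672,  0.19950413]), 'eef_rot': array([ 7.93439747e-01,  6.08647933e-01, -8.85713670e-04, -5.26066568e-04]), 'ft_force': array([ 0.65298292,  0.34891516, -0.82992262]), 'torque': array([ 0.01612049, -0.02823498, -0.0081339 ]), 'width': 0.02504036267926991}
```

View pics/wrist2.png

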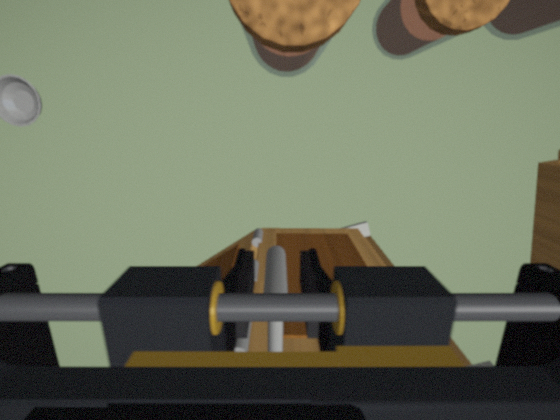

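The bar at about (277,270) is centred between the closing fingers. I'll finish closing.

{"method": "apply_moves", "body": {"increments": [{"grip": 255, "xyz": [0, 0, 0], "rotation": [0, 0, 0]}, {"grip": 255, "xyz": [0, 0, 0], "rotation": [0, 0, 0]}, {"grip": 255, "xyz": [0, 0, 0], "rotation": [0, 0, 0]}]}}

```text
time: 4.42
ee_pos: [0.5723, -0.1734, 0.1995]
eef_rot: [0.794, 0.608, -0.001, -0.0]
ft_force: [-2.0, -3.2, 0.2]
width: 0.0115
```

```bash
cat > arc.py <<'E'
from bench import r
from h import *
import sys
# hinge fixed in world; H0 is initial grasp
s=r.read_state(); p=s['ee_pos']; Rt=R.from_quat(s['eef_rot']).as_matrix()
hinge=np.array([.6440,-.0905])
yaw=np.degrees(np.arctan2(Rt[1,0],Rt[0,0]))
v=p[:2]-hinge; print('pos',p.round(4),'yaw',yaw.round(2),'r',np.hypot(*v),'handle ang',np.degrees(np.arctan2(v[1],v[0])),'F',s['ft_force'].round(1),'w',s['width'].round(4))
# panel yaw from handle bearing: bearing of handle from hinge = yaw+180+atan2(46,98)->
b=np.degrees(np.arctan2(v[1],v[0])); off=np.degrees(np.arctan2(46,98))
pan=(b-180+off)%360; print('panel y dir from bearing',pan, 'theta',91.5-pan)
rad=float(sys.argv[3]) if len(sys.argv)>3 else .10826
for k in range(1,6):
    d=np.radians(float(sys.argv[1])*k); 
    bb=np.radians(b)-d
    q=hinge+rad*np.array([np.cos(bb),np.sin(bb)])
    t=Rt.T@np.array([*(q-p[:2]),float(sys.argv[2])-p[2]]); print((t*1000).round(1),'rot z',np.degrees(d).round(1))
E
python3 arc.py 3 .1995
```

```text
Traceback (most recent call last):
  File "arc.py", line 8, in <module>
    v=p[:2]-hinge; print('pos',p.round(4),'yaw',yaw.round(2),'r',np.hypot(*v),'handle ang',np.degrees(np.arctan2(v[1],v[0])),'F',s['ft_force'].round(1),'w',s['width'].round(4))
                                                                                                                                                            ^^^^^^^^^^^^^^^^
AttributeError: 'float' object has no attribute 'round'
```

```bash
sed -i "s/s\['width'\].round(4)/s['width']/" arc.py; python3 arc.py 3 .1995
```

```text
pos [ 0.5723 -0.1734  0.1995] yaw 74.95 r 0.10963155400182462 handle ang -130.85817744738955 F [-2.  -3.2  0.2] w 0.011453982025378028
panel y dir from bearing 74.28660818328939 theta 17.21339181671061
[ 3.8 -4.4 -0. ] rot z 3.0
[ 6.7 -9.3 -0. ] rot z 6.0
[  9.8 -14.1  -0. ] rot z 9.0
[ 13.2 -18.6  -0. ] rot z 12.0
[ 16.8 -23.   -0. ] rot z 15.0
```

{"method": "apply_moves", "body": {"increments": [{"grip": 255, "xyz": [2.9, -4.8, 0], "rotation": [0, 0, 3]}, {"grip": 255, "xyz": [6, -9.6, 0], "rotation": [0, 0, 6]}, {"grip": 255, "xyz": [9.3, -14.3, 0], "rotation": [0, 0, 9]}, {"grip": 255, "xyz": [12.8, -18.8, 0], "rotation": [0, 0, 12]}], "squeeze": 25}}

```text
time: 4.92
ee_pos: [0.5571, -0.157, 0.1995]
eef_rot: [0.854, 0.521, -0.002, 0.0]
ft_force: [-1.1, -4.7, -1.0]
width: 0.0116
```

```bash
python3 arc.py 3 .1995
```

```text
pos [ 0.5571 -0.157   0.1995] yaw 62.79 r 0.10944354247630945 handle ang -142.58481143508985 F [-1.1 -4.7 -1. ] w 0.011609454400955217
panel y dir from bearing 62.55997419558912 theta 28.94002580441088
[ 3.6 -4.5 -0. ] rot z 3.0
[ 6.5 -9.5 -0. ] rot z 6.0
[  9.5 -14.2  -0. ] rot z 9.0
[ 12.9 -18.8  -0. ] rot z 12.0
[ 16.4 -23.2  -0. ] rot z 15.0
```

```bash
python3 arc.py 4.5 .1995 .1094
```

```text
pos [ 0.5571 -0.157   0.1995] yaw 62.79 r 0.10944354247630945 handle ang -142.58481143508985 F [-1.1 -4.7 -1. ] w 0.011609454400955217
panel y dir from bearing 62.55997419558912 theta 28.94002580441088
[ 4.  -7.6 -0. ] rot z 4.5
[  8.6 -14.9  -0. ] rot z 9.0
[ 13.7 -21.8  -0. ] rot z 13.5
[ 19.4 -28.2  -0. ] rot z 18.0
[ 25.5 -34.2  -0. ] rot z 22.5
```

{"method": "apply_moves", "body": {"increments": [{"grip": 255, "xyz": [4, -7.6, 0], "rotation": [0, 0, 4.5]}, {"grip": 255, "xyz": [8.6, -14.9, 0], "rotation": [0, 0, 9]}, {"grip": 255, "xyz": [13.7, -21.8, 0], "rotation": [0, 0, 13.5]}, {"grip": 255, "xyz": [19.4, -28.2, 0], "rotation": [0, 0, 18]}, {"grip": 255, "xyz": [25.5, -34.2, 0], "rotation": [0, 0, 22.5]}]}}

```text
time: 5.55
ee_pos: [0.5386, -0.1186, 0.1995]
eef_rot: [0.939, 0.343, -0.001, 0.001]
ft_force: [3.1, -3.1, -2.5]
width: 0.0111
```

```bash
python3 arc.py 4.5 .1995 .1094
```

```text
pos [ 0.5386 -0.1186  0.1995] yaw 40.13 r 0.10909708501143464 handle ang -165.09628193747574 F [ 3.1 -3.1 -2.5] w 0.011127756615958075
panel y dir from bearing 40.0485036932032 theta 51.4514963067968
[ 3.7 -7.8 -0.1] rot z 4.5
[  8.2 -15.   -0.1] rot z 9.0
[ 13.3 -21.9  -0.1] rot z 13.5
[ 19.  -28.4  -0.1] rot z 18.0
[ 25.1 -34.5  -0.1] rot z 22.5
```

{"method": "apply_moves", "body": {"increments": [{"grip": 255, "xyz": [3.7, -7.8, 0], "rotation": [0, 0, 4.5]}, {"grip": 255, "xyz": [8.2, -15, 0], "rotation": [0, 0, 9]}, {"grip": 255, "xyz": [13.3, -21.9, 0], "rotation": [0, 0, 13.5]}, {"grip": 255, "xyz": [19, -28.4, 0], "rotation": [0, 0, 18]}, {"grip": 255, "xyz": [25.1, -34.5, 0], "rotation": [0, 0, 22.5]}]}}

```text
time: 6.18
ee_pos: [0.5364, -0.0759, 0.1995]
eef_rot: [0.988, 0.152, 0.0, 0.001]
ft_force: [6.4, -3.3, -5.1]
width: 0.0112
```

```bash
python3 arc.py 2 .1995 .1092
```

```text
pos [ 0.5364 -0.0759  0.1995] yaw 17.48 r 0.10862628023072508 handle ang 172.29280340770728 F [ 6.4 -3.3 -5.1] w 0.011229781616933885
panel y dir from bearing 17.437589038386225 theta 74.06241096161378
[ 1.2 -3.7 -0. ] rot z 2.0
[ 3. -7. -0.] rot z 4.0
[  4.9 -10.3  -0. ] rot z 6.0
[  6.9 -13.5  -0. ] rot z 8.0
[  9.1 -16.7  -0. ] rot z 10.0
```

{"method": "apply_moves", "body": {"increments": [{"grip": 255, "xyz": [1.5, -3.5, 0], "rotation": [0, 0, 2]}, {"grip": 255, "xyz": [3.3, -7, 0], "rotation": [0, 0, 4]}, {"grip": 255, "xyz": [4.9, -10, 0], "rotation": [0, 0, 6]}]}}

```text
time: 6.55
ee_pos: [0.5386, -0.0648, 0.1995]
eef_rot: [0.995, 0.099, 0.001, 0.002]
ft_force: [4.0, -3.7, -4.3]
width: 0.0111
```

```bash
python3 arc.py 1 .1995 .1085
```

```text
pos [ 0.5386 -0.0648  0.1995] yaw 11.42 r 0.10847435488036201 handle ang 166.306026048658 F [ 4.  -3.7 -4.3] w 0.011140597763350957
panel y dir from bearing 11.45081167933694 theta 80.04918832066306
[ 0.8 -1.7 -0. ] rot z 1.0
[ 1.6 -3.4 -0. ] rot z 2.0
[ 2.5 -5.1 -0. ] rot z 3.0
[ 3.4 -6.8 -0. ] rot z 4.0
[ 4.4 -8.4 -0. ] rot z 5.0
```

No sign of the stop yet, so I'll creep on until the force rises.

{"method": "apply_moves", "body": {"increments": [{"grip": 255, "xyz": [0.8, -1.7, 0], "rotation": [0, 0, 1]}, {"grip": 255, "xyz": [1.6, -3.4, 0], "rotation": [0, 0, 2]}]}}

```text
time: 6.8
ee_pos: [0.5388, -0.0641, 0.1994]
eef_rot: [0.997, 0.081, 0.0, 0.003]
ft_force: [-3.7, -14.3, -0.1]
width: 0.0108
```

```bash
python3 arc.py 1 .1995 .1085
```

```text
pos [ 0.5388 -0.0641  0.1994] yaw 9.26 r 0.10843625929292554 handle ang 165.8923495872215 F [ -3.7 -14.3  -0.1] w 0.01083615903835123
panel y dir from bearing 11.037135217900445 theta 80.46286478209956
[ 0.7 -1.8 -0.1] rot z 1.0
[ 1.5 -3.5 -0.1] rot z 2.0
[ 2.3 -5.2 -0.1] rot z 3.0
[ 3.2 -6.9 -0.1] rot z 4.0
[ 4.1 -8.5 -0.1] rot z 5.0
```

The stop is reached: the force jumped to 14 N while θ stalled at about 80.3° (1.40 rad). I'll relax the arm and release.

{"method": "apply_moves", "body": {"increments": [{"grip": 255, "xyz": [0, 0, 0], "rotation": [0, 0, -1]}, {"grip": 120, "xyz": [0, 0, 0], "rotation": [0, 0, -1]}, {"grip": 120, "xyz": [0, 0, 0], "rotation": [0, 0, -1]}, {"grip": 120, "xyz": [0, 0, 0], "rotation": [0, 0, -1]}, {"grip": 120, "xyz": [0, 0, 0], "rotation": [0, 0, -1]}]}}

```text
time: 7.42
ee_pos: [0.5389, -0.0639, 0.1995]
eef_rot: [0.996, 0.09, 0.0, 0.003]
ft_force: [0.7, -0.4, 0.4]
width: 0.0417
```

```bash
python3 arc.py 1 .1995 .1085|head -2; python3 - <<'E'
from bench import viewer
from h import *
c=cam(viewer,'wrist'); cv2.imwrite('pics/wrist3.png',c['img'])
c=cam(viewer,'side'); cv2.imwrite('pics/side3.png',c['img'])
E
```

```text
pos [ 0.5389 -0.0639  0.1995] yaw 10.27 r 0.10842959432332491 handle ang 165.78704813709803 F [ 0.7 -0.4  0.4] w 0.04173794769493108
panel y dir from bearing 10.931833767776968 theta 80.56816623222304
```

View pics/wrist3.png

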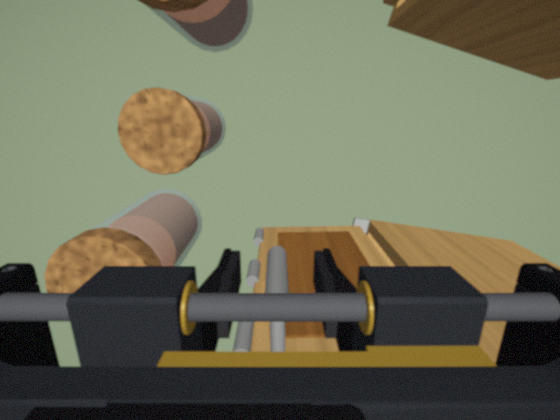

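View pics/side3.png

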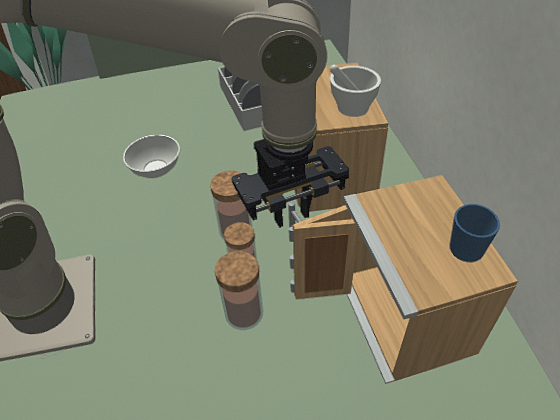

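The bar at about (277,280) is free between the open fingers, and the side view shows both panels folded together at (325,255). I'll lift straight up and then back away.

{"method": "apply_moves", "body": {"increments": [{"grip": 120, "xyz": [0, 0, -20], "rotation": [0, 0, 0]}, {"grip": 120, "xyz": [0, 0, -50], "rotation": [0, 0, 0]}, {"grip": 120, "xyz": [0, 0, -90], "rotation": [0, 0, 0]}, {"grip": 120, "xyz": [0, 0, -130], "rotation": [0, 0, 0]}, {"grip": 120, "xyz": [0, 0, -130], "rotation": [0, 0, 0]}]}}

```text
time: 8.15
ee_pos: [0.5399, -0.0635, 0.3321]
eef_rot: [0.996, 0.089, 0.003, 0.003]
ft_force: [-0.0, -0.6, -0.2]
width: 0.0462
```

{"method": "apply_moves", "body": {"increments": [{"grip": 120, "xyz": [-20, -40, 0], "rotation": [0, 0, 0]}, {"grip": 120, "xyz": [-40, -80, 0], "rotation": [0, 0, 0]}, {"grip": 120, "xyz": [-50, -130, 0], "rotation": [0, 0, 0]}, {"grip": 120, "xyz": [-50, -180, 0], "rotation": [0, 0, 0]}, {"grip": 120, "xyz": [-50, -180, 0], "rotation": [0, 0, 0]}]}}

```text
time: 8.78
ee_pos: [0.4572, 0.1087, 0.3295]
eef_rot: [0.996, 0.093, 0.002, 0.003]
ft_force: [0.0, -0.7, 0.1]
width: 0.0462
```

```bash
python3 - <<'E'
from bench import r,viewer
from h import *
s=r.read_state();print(s['time'],s['ee_pos'],s['ft_force'])
c=cam(viewer,'side'); cv2.imwrite('pics/side4.png',c['img'])
c=cam(viewer,'scene'); cv2.imwrite('pics/scene4.png',c['img'])
E
```

```text
8.775 [0.45715647 0.10870287 0.32953161] [ 0.02534651 -0.72293963  0.08009947]
```

View pics/side4.png

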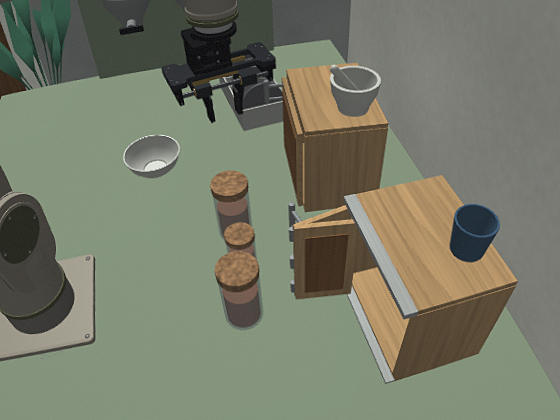

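View pics/scene4.png

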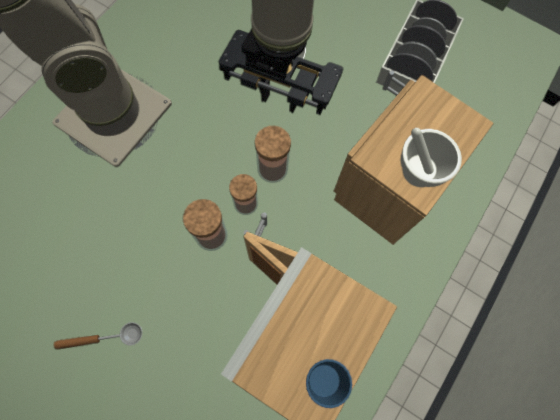

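```bash
python3 - <<'E'
from h import *
hg=np.array([.644,-.0905])
for n in ['scene','side']:
    c=pickle.load(open(n+'.pkl','rb')); W=cloud(c)
    m=(W[...,2]>.172)&(W[...,2]<.236)&(np.hypot(W[...,0]-.54,W[...,1]+.064)<.013)
    P=W[m].mean(0); v=P[:2]-hg; b=np.degrees(np.arctan2(v[1],v[0]))
    print(n,m.sum(),P,'theta',91.5-(b-180+25.14)%360)
    for p in ([(272,145),(243,188),(203,218),(350,150)] if n=='scene' else [(230,183),(238,233),(237,268)]): print(W[p[1],p[0]].round(3))
E
```

```text
scene 79 [ 0.54255808 -0.06779912  0.21540508] theta 78.97394188444984
[0.452 0.097 0.154]
[ 0.448 -0.012  0.121]
[ 0.427 -0.121  0.155]
[0.607 0.146 0.226]
side 142 [ 0.53693235 -0.0701706   0.20951242] theta 77.11102109650052
[0.448 0.099 0.156]
[ 0.441 -0.011  0.12 ]
[ 0.422 -0.123  0.154]
```

```bash
python3 -c "
from bench import r
print(r.close_job())"
```

```text
the job is handed in; nothing more can be done
None
```

I gripped the bifold door's bar from above and swung it round its hinge to the stop. Then I let go, lifted clear, and handed the job in at about 9 s of the 37 s allowed.

- **Reaching the stop:** the force jumped from about 5 N to 14 N and the door stopped moving at about 80.5° (1.40 rad) as worked out from the gripper position. No reading went above about 15 N.
- **After letting go:** both panels are folded together in the pictures. The raw camera measurements of the handle gave 79.0° and 77.1°, lower than at the stop. The cameras see the near side of the bar. Corrected by the 4–5 mm offset measured at the start grasp, I put the door at about 80°, but that is an estimate.
- **Rest of the scene:** the jar lids match their starting positions within about 2 mm. The single door looks shut: the point I compared near its front edge moved only about 1 mm.

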